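# Check-weigh a banknote brick under a roll-top hood

## Robot

A 7-joint arm with a two-finger parallel gripper is mounted at the origin on the work surface. World frame = base frame: x ahead of the robot, y to its left, z up, the work surface at z = 0. Lengths are in m, angles in rad, forces in N, time in s.
With the tool pointing down it reaches from about 0.4 to 0.85 m from the base axis. Payload 10.4 kg.
Tool frame: the origin (TCP) lies on the centre line of the jaws, within the pads' length; the fingertips stand 14 mm ahead of it and the grasp point (between the pads) lies 5 mm behind it (manip.tip_reach is the distance from the TCP to the fingertips, in m); z points along the fingers, y is the line along which they close (so a half turn about z gives the same grasp; the last joint's range is limited). The gripper opens to 85 mm and grips with 20 to 120 N. Pads are 22 mm wide; open, the fingers measure 114 mm over their backs; the gripper's body (76 mm by 85 mm) begins 54 mm behind the grasp point. The pads swing forward as they close: fully open they stand 13 mm farther back than shut.
Start: joints at [-1.145, 0.332, -0.065, 1.46, 0.022, 1.35, -0.088], TCP at [0.271, 0.563, 0.245] pointing down, gripper open.
Joint ranges: [-2.6, 2.6], [-0.5, 2.12], [-1.47, 1.34], [0.16, 2.42], [-1.27, 4.41], [0.06, 2.06], [-2.6, 2.6]. Speed limits (rad/s): [2.22, 2.22, 2.79, 2.79, 3.14, 3.14, 3.14].

## Interface

Orientations are given as a unit quaternion [x, y, z, w].
In Python, from workcell import manip gives the robot as it stands.
- The arm moves only by the shell command python3 -m pendant 'ROWS' [FORCE]. ROWS is JSON, a list of rows, each a list of 7 numbers: the shift along the tool's x, y, z in units of 50 mm (1.0 is 50 mm), then the turn, a rotation vector about the tool's x, y, z in units of 8 degrees (1.0 is 8 degrees), then the opening, from -1 (shut) to 1 (fully open), so that 0 is half open. In form: [[dx, dy, dz, ax, ay, az, jaw], ...]. A call has exactly 10 rows; each row is the pose to reach, as a shift and turn from the pose commanded when the call began, along the tool's axes at that moment; what a row does not reach only later rows make up. A row lasts 1/8 s, in which the tool goes at most 62.5 mm and 10.7 degrees, less where a joint would pass 70% of its speed; a pose out of reach is approached as far as the arm can. A call with a gripper value outside its range is refused whole. The fingers move at their own pace and stop on an object; FORCE is the grip in N (left out, the last holds). Time passes only in rows, so rows that repeat a pose let the fingers close, or fill a call up. It gives the time, the measured TCP pose, the force, the opening and the grip force at its end, in the units of the state.
- manip.get_obs(): the state, without advancing time (a new reading comes with each control period).
- manip.camera(name): name is "side" or "top" or "wrist"; returns (picture, depth): 420x560x3 uint8, red, green, blue; 420x560 float32, m along the optical axis (not along the pixel's ray), 0 where there is no reading.
- manip.get_calibration(name): a dict with "fx", "fy", "cx", "cy" (pixels), "D" ([k1, k2, p1, p2, k3] as OpenCV has them; the pictures are not rectified), "xyz" and "orientation" of the camera in the world. Camera axes: x right, y up, looking along -z (the intrinsics and any distortion apply to the point x, -y, -z); pixel columns grow to the right and rows downward; lengths in m; the calibration is good to about 2 mm. A picture is of the moment at which its call begins: read the wrist's pose just before it. get_calibration takes no time and is no camera call; for the wrist camera it gives the pose at the moment of the call.
- manip.hand_in(): hands the job in; it is judged then, once.
Trained networks look in the newest picture that a camera, given by its name, has taken for a name from the list of things; names that differ only in an ending like _2 or _b are one class to them, and where a whole thing is asked for, a point or a joint stands for the part that bears it (a point fixed in the world has none). Each returns a list of dicts, best first, with "p" (0 to 1); they miss things now and then, are a little off and sometimes report something else, mostly with a low value. They report only what shows in the picture. A call takes as long as a camera call. They do not tell look-alikes from the thing itself.
- manip.find_in(thing, camera): "box" ([left, top, right, bottom] in pixels, round what is visible of it).
- manip.trace(thing, camera): "pixels" (420x560 bool, what is visible of it) and "box" ([left, top, right, bottom] in pixels, round what is visible of it).
- manip.tip_of(thing, camera): "pixel" ([column, row] in pixels: a listed point, or the origin of a listed thing).
The state is a dict: "clock": time; "joint_pos": joint angles; "joint_velocities": joint speeds; "tau": joint torques, N m; "position": TCP position; "ee_rot": TCP orientation; "ft_force": force on the tool from outside, world axes, zero at the start; "torque": the same for the moment, N m; "grip_width": opening from 0.0 (shut) to 1.0 (fully open); "grasp_force": force on a finger pad.
Only numpy, scipy, OpenCV 4.12 (cv2) and the standard library are available. Lean on these libraries where they do the work, as an engineer would, in place of code of your own. Each camera call takes 0.05 s, during which the arm holds its last target. There are 200 camera calls.

## Task

Roll the scale hood's slatted cover fully open, set the thick brick of banknotes down gently on the weighing pan, flat and centred with its long side along the pan's so that no edge overhangs, and let go of it. Then roll the cover fully shut over it, leaving the brick like that on the pan, and do not disturb the other loose things on the table.

Things in the scene. Friction and masses are not known exactly. Their poses are not given: they have to be found in the camera images.
- hood: grey scale housing with a roll-top hood, 314 (x) x 258 (y) mm, fixed, but placed and turned differently each time. Origin on the table under the track centre; x points from its front to its back, z up. Front sill: x -145 to -135 mm, 130 mm tall. Side cheeks: 115 to 127 mm either side in y, their curved rails reach 163 mm from the track axis, 233 mm above the table at most.
- track (a point): centre of the cover's circular track, 70 mm above the hood's origin; the track axis runs along the hood's y. A fixed curved back lies just inside the cover's track, behind the axis. Axes parallel to the hood's.
- cover (a joint): angle of the cream slatted cover (tambour) about the track axis, rad: 0 fully shut (leading edge on the front sill), 1.4 fully open (end stop; rolled up, over and down the back). Starts between 0 and 0.4. Slats' outer face 153 mm from the axis, inner face 147 mm. It stays wherever it is left; moving it takes about 2 to 9 N at the fin.
- fin (a point): middle of the cover's handle fin, 170 mm from the track axis: an aluminium plate 120 mm long (along y), 8 mm thick, standing out radially from the slats to 188 mm. Shut, it is 50 deg (0.873 rad) up from the hood's -x direction; this grows by the joint angle to 130 deg, past the top, when open. It can be pushed along the arc from either side. Its axes equal the hood's when shut.
- pan (a point): centre of the top face of the weighing pan, a fixed flat steel plate 95 (x) x 165 (y) x 6 mm, 104 mm above the table, 55 mm to the front of the track axis; axes parallel to the hood's. With the cover open it is free from above; the sill's inner face is 32 mm in front of the pan's front edge.
- brick: thick brick of banknotes (four packets, paper band round the middle), rigid, 63 (x) x 130 (y) x 45 (z) mm, about 0.3 to 0.55 kg; lies flat on the table; origin at the centre of its underside, z up, long side along its y. Turned half round it is the same.
- corner0 (a point): corner of the brick's underside at its x - 31.5 mm, y - 65 mm
- corner1 (a point): corner of the brick's underside at its x - 31.5 mm, y + 65 mm
- corner2 (a point): corner of the brick's underside at its x + 31.5 mm, y - 65 mm
- corner3 (a point): corner of the brick's underside at its x + 31.5 mm, y + 65 mm
- packet: thin single packet of banknotes, 63 x 130 x 14 mm, same outline as the brick but only 14 mm thick; it and the brick may stand in either's place; bystander; origin centre of underside
- stamp: upright wooden hand stamp, 44 mm across, 78 mm tall; origin centre of underside; bystander
- moistener: low round white plastic finger-moistener, 72 mm across, 33 mm tall; origin centre of underside; bystander
- band_roll: roll of paper banding lying flat, 104 mm across, hole 68 mm, 30 mm tall; origin centre of underside; bystander
- calculator: black desk calculator, 150 (x) x 100 (y) x about 21 mm; origin centre of underside; bystander
- mug: white mug, 78 mm across, 92 mm tall, handle to its +y; origin centre of underside; bystander
There are look-alikes about, which are no part of the job. What is shaped like the brick but blue or turquoise is not meant.

How it is judged:
By the outcome, as a careful person would: the job done as asked, in the order asked, and still so for the second after the job is handed in, with the robot touching nothing.
It also fails if it takes over 72 s, if anything falls off the work surface, if the arm or the gripper's body presses on something with over 40 N, if the wrist force passes 120 N, or if a joint passes its speed limit or range.

## Working session

There is one attempt and no reset: what is moved stays moved. The work goes in short steps, Python scripts to look and compute and a shell command to move; the robot and the scene stay as the last step left them, time stands still between calls to the robot, and variables do not carry over. Pictures are saved under pics/ and viewed, at most 10 in all, crops included, and the job is handed in when it is done.

```bash
mkdir -p pics; cat > h.py <<'E'
import numpy as np, cv2
from scipy.spatial.transform import Rotation as R
from workcell import manip
def cal(n):
    c=manip.get_calibration(n); K=np.array([[c['fx'],0,c['cx']],[0,c['fy'],c['cy']],[0,0,1.]])
    return K,np.array(c['D'],float),np.array(c['xyz']),R.from_quat(c['orientation']).as_matrix()
def rays(px,C):
    K,D,t,M=C
    u=cv2.undistortPoints(np.array(px,float).reshape(-1,1,2),K,D).reshape(-1,2)
    return np.c_[u[:,0],-u[:,1],-np.ones(len(u))]@M.T   # per unit depth
def on_z(px,C,z):
    r=rays(px,C); return C[2]+r*((z-C[2][2])/r[:,2])[:,None]
def deproj(px,d,C): return C[2]+rays(px,C)*np.array(d)[:,None]
def proj(P,C):
    K,D,t,M=C; q=(np.array(P,float).reshape(-1,3)-t)@M; q=q*[1,-1,-1]
    return cv2.projectPoints(q.reshape(-1,1,3),np.zeros(3),np.zeros(3),K,D)[0].reshape(-1,2)
def mask_pts(m,dep,C):
    v,u=np.nonzero(m&(dep>0)); return deproj(np.c_[u,v],dep[v,u],C)
def save(n,im): cv2.imwrite('pics/'+n,im[...,::-1])
E
python3 - <<'E'
from h import *
a,d=manip.camera('top'); b,e=manip.camera('side')
save('a.png',a); save('b.png',b)
np.savez('s.npz',a=a,d=d,b=b,e=e)
for n in('top','side'):
    C=cal(n); print(n,C[2].round(3),C[3].round(2).tolist())
    for t in('hood','brick','packet','cover','fin','stamp','moistener','band_roll','calculator','mug'):
        print(t,[(np.round(x['box']).astype(int).tolist(),round(x['p'],2)) for x in manip.find_in(t,n)])
    for t in('track','fin','pan','hood'):
        print(t,[(np.round(x['pixel']).tolist(),round(x['p'],2)) for x in manip.tip_of(t,n)])
print(manip.get_obs())
E
```

```text
top [ 0.072 -0.088  1.934] [[0.03, 0.98, -0.21], [-1.0, 0.03, 0.0], [0.01, 0.21, 0.98]]
hood [([199, 135, 282, 232], 0.78), ([146, 180, 176, 207], 0.17)]
brick [([319, 206, 360, 238], 0.97), ([416, 167, 434, 204], 0.75), ([338, 251, 366, 290], 0.64)]
packet [([319, 164, 356, 190], 0.89)]
cover [([198, 150, 274, 216], 0.88), ([143, 150, 171, 177], 0.46)]
fin [([199, 147, 270, 214], 0.88)]
stamp [([291, 189, 304, 201], 0.51), ([199, 149, 271, 216], 0.43)]
moistener [([376, 188, 393, 205], 0.76)]
band_roll [([145, 178, 170, 207], 0.67)]
calculator [([133, 213, 160, 254], 0.79), ([200, 148, 272, 213], 0.59)]
mug [([146, 152, 171, 176], 0.74)]
track []
fin [([231.0, 196.0], 0.71)]
pan [([235.0, 193.0], 0.97), ([241.0, 186.0], 0.44)]
hood [([246.0, 190.0], 0.73)]
side [ 1.003 -0.935  1.309] [[0.85, -0.4, 0.35], [0.53, 0.66, -0.54], [-0.01, 0.64, 0.77]]
hood []
brick [([213, 243, 261, 288], 0.95), ([181, 357, 240, 410], 0.59), ([162, 231, 207, 268], 0.56), ([284, 228, 299, 251], 0.15)]
packet [([270, 271, 308, 319], 0.66)]
cover [([288, 132, 376, 192], 0.61)]
fin [([294, 131, 378, 196], 0.7
[... 366 characters left out ...]
joint_pos': array([-1.14459434,  0.33219514, -0.064686  ,  1.46012536,  0.02158038,
        1.34992226, -0.08846066]), 'joint_velocities': array([ 0.00029921,  0.00136171,  0.00060007,  0.00034053, -0.00069763,
        0.00110939, -0.00011917]), 'tau': array([ 8.09584753e-05, -6.25209904e+01,  4.91120573e-02, -3.91827357e+01,
        1.64887001e-02,  1.70286101e-03,  3.25406791e-05]), 'position': array([0.27116643, 0.56311207, 0.2453284 ]), 'ee_rot': array([ 2.22509938e-01,  9.74930421e-01,  2.39001179e-05, -9.82108017e-06]), 'ft_force': array([0.49117035, 0.64125248, 0.05745907]), 'torque': array([-0.00170661, -0.0262457 , -0.00377504]), 'grasp_force': 0.0, 'grip_width': 1.0005154337429423}
```

View pics/a.png

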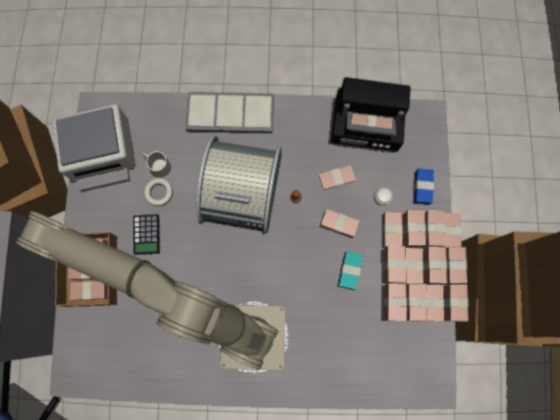

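View pics/b.png

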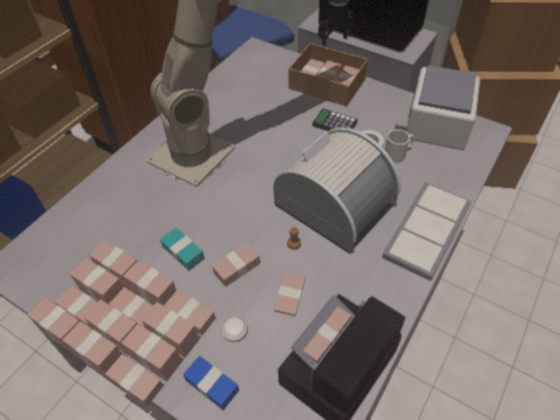

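Candidates for the brick: salmon at top px (340,222) and salmon at (338,177) on the table. Also present: teal (351,270), blue (425,185), the stack at right (385–468, 212–320), one in the black machine (372,121), and some in the box (85,285). The free-standing salmon pair are the brick and the packet, and height will tell which is which.

```bash
python3 - <<'E'
from h import *
from scipy.optimize import least_squares
s=np.load('s.npz')
CT,CS=cal('top'),cal('side')
full=np.ones((420,560),bool)
PT=mask_pts(full,s['d'],CT);PS=mask_pts(full,s['e'],CS)
for nm,P in(('T',PT),('S',PS)):
    t=P[(abs(P[:,0]-.55)<.15)&(abs(P[:,1]+.28)<.08)]; print(nm,'table z',np.percentile(P[:,2],[10,30,50]).round(4))
# small things: top surface heights and rect, top camera
hsv=cv2.cvtColor(s['a'],cv2.COLOR_RGB2HSV)
uv=np.indices((420,560)).transpose(1,2,0)
for nm,(x0,y0,x1,y1) in dict(A=(312,200,366,245),B=(312,158,362,196)).items():
    m=np.zeros((420,560),bool);m[y0:y1,x0:x1]=True
    P=mask_pts(m,s['d'],CT); z0=np.median(P[:,2]); Q=P[P[:,2]>z0+.007]
    print(nm,'tablez',z0.round(4),'top z',np.percentile(Q[:,2],[50,80,95]).round(4),len(Q))
    h=np.percentile(Q[:,2],70); Q=Q[abs(Q[:,2]-h)<.008]
    r=cv2.minAreaRect(Q[:,:2].astype(np.float32)); print(r)
c=on_z([[240,185]],CT,.2)[0];print('hood c',c)
for nm,P in(('T',PT),('S',PS),('TS',np.r_[PT,PS])):
    Q=P[(np.hypot(*(P[:,:2]-c[:2]).T)<.25)&(P[:,2]>.12)&(P[:,2]<.3)]
    def res(p,Q=Q):
        a=np.array([np.cos(p[0]),np.sin(p[0])]); x=(Q[:,:2]-c[:2])@a-p[1]
        return np.hypot(x,Q[:,2]-.07)-p[2]
    best=min((least_squares(res,[y,0,.155],loss='cauchy',f_scale=.003) for y in(-.5,-.2,.1,.4)),key=lambda o:o.cost)
    p=best.x; a=np.array([np.cos(p[0]),np.sin(p[0])]); n=np.array([-a[1],a[0]])
    r=res(p)+p[2]; y=(Q[:,:2]-c[:2])@n
    x=(Q[:,:2]-c[:2])@a-p[1]
    rail=y[(r>p[2]+.005)&(r<.17)&(abs(y)>.08)]
    ins=y[(r>.14)&(r<.175)]
    yl=np.percentile(ins,[.3,99.7]); 
    f=(r>.172)&(r<.2); 
    print(nm,'yaw deg',np.degrees(p[0]).round(2),'r',p[2].round(4),'y ext',yl.round(4),'rail',np.percentile(rail,[2,98]).round(4) if len(rail) else 0,'n',len(Q))
    yc=yl.mean(); print(' origin',(c[:2]+a*p[1]+n*yc).round(4))
    if f.sum()>3: print(' fin ang',np.degrees(np.median(np.arctan2(Q[f,2]-.07,-x[f]))),'fin y',(np.percentile(y[f],[2,98])-yc).round(4),f.sum(), 'rmax',r[f].max())
im=s['a'][155:250,300:370]; save('c.png',cv2.resize(im,None,fx=7,fy=6,interpolation=cv2.INTER_CUBIC))
E
```

```text
T table z [-0.7552 -0.74   -0.0051]
S table z [-7.492e-01 -1.135e-01 -2.000e-04]
A tablez 0.0033 top z [0.0447 0.0488 0.0532] 719
((0.4247158169746399, -0.3112793564796448), (0.13055527210235596, 0.06522204726934433), 71.08502197265625)
B tablez 0.0036 top z [0.016  0.0196 0.0237] 469
((0.6080341339111328, -0.3034069836139679), (0.14570510387420654, 0.18619446456432343), 1.6325310468673706)
hood c [0.51597843 0.05145083 0.2       ]
T yaw deg -7.87 r 0.1528 y ext [-0.1103  0.1436] rail [-0.1097  0.1427] n 5241
 origin [0.5547 0.0629]
 fin ang 61.55899099550924 fin y [-0.0581  0.0588] 123 rmax 0.1960926229021487
S yaw deg -7.82 r 0.1506 y ext [-0.1144  0.1391] rail [-0.1138  0.1384] n 6976
 origin [0.5469 0.0597]
 fin ang 64.25040948813908 fin y [-0.1194  0.1232] 157 rmax 0.18448574103250476
TS yaw deg -7.69 r 0.1508 y ext [-0.1141  0.1427] rail [-0.1134  0.1404] n 12217
 origin [0.549  0.0614]
 fin ang 63.27983960801429 fin y [-0.1211  0.1185] 267 rmax 0.19362461072691134
```

View pics/c.png

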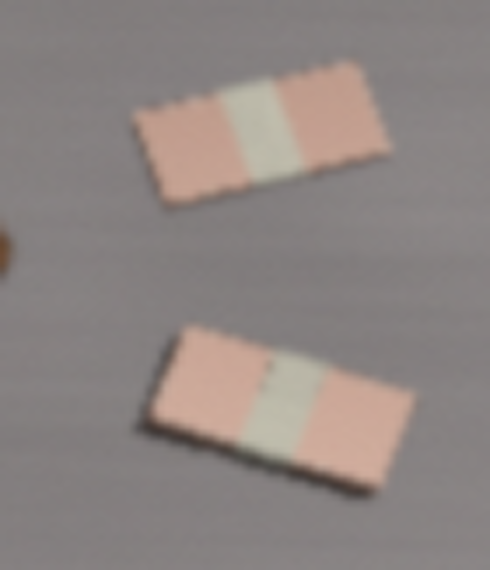

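Thick one found: A at top px (340,222), top 45 mm high at (0.425,-0.311). B at (338,177) is the 14 mm packet. The hood's yaw is about -7.8° with its origin near (0.55,0.061), and the fin stands at about 62°. Next I plan the opening push.

```bash
cat >> h.py <<'E'
O=np.array([.550,.061,0]); YAW=np.radians(-7.8)
a=np.array([np.cos(YAW),np.sin(YAW),0]); n=np.array([-a[1],a[0],0]); Z=np.array([0,0,1.])
def tool(psi):
    p=np.radians(psi); y=np.sin(p)*a+np.cos(p)*Z; z=np.cos(p)*a-np.sin(p)*Z
    return np.c_[np.cross(y,z),y,z]
def down(deg):  # tool y at heading deg, pointing down
    t=np.radians(deg); y=np.array([np.cos(t),np.sin(t),0]); return np.c_[np.cross(y,-Z),y,-Z]
def polar(phi,r,y=0):
    f=np.radians(phi); return O+.07*Z+y*n+r*(-np.cos(f)*a+np.sin(f)*Z)
def hoodpt(x,y,z): return O+x*a+y*n+z*Z
def rel(P,M,ref=None):
    if ref is None:
        o=manip.get_obs(); ref=(o['position'],R.from_quat(o['ee_rot']).as_matrix())
    p0,M0=ref; d=M0.T@(P-p0)/.05; w=R.from_matrix(M0.T@M).as_rotvec(degrees=True)/8
    return np.r_[d,w].round(2).tolist()
E
python3 - <<'E'
from h import *
print(manip.tip_reach)
Q=hoodpt(-.128,0,.30); print('pre',Q,rel(Q,tool(82)))
pre=(Q,tool(82)); print('down',rel(polar(47,.185),tool(80),pre))
E
```

```text
0.014
pre [0.42318428 0.07837159 0.3       ] [-6.95, -7.42, -1.09, -0.86, -0.63, 9.0]
down [-0.0, -0.23, 1.88, -0.25, -0.0, -0.0]
```

```bash
python3 -m pendant '[[-0.8,-0.8,-1.09,-0.1,-0.1,1,-1],[-1.6,-1.7,-1.09,-0.2,-0.1,2,-1],[-2.4,-2.6,-1.09,-0.3,-0.2,3,-1],[-3.2,-3.4,-1.09,-0.4,-0.3,4,-1],[-4,-4.3,-1.09,-0.5,-0.4,5,-1],[-4.8,-5.1,-1.09,-0.6,-0.4,6,-1],[-5.6,-6,-1.09,-0.7,-0.5,7,-1],[-6.4,-6.8,-1.09,-0.8,-0.6,8,-1],[-6.95,-7.42,-1.09,-0.86,-0.63,9,-1],[-6.95,-7.42,-1.09,-0.86,-0.63,9,-1]]' 30
python3 - <<'E'
from h import *
Q=hoodpt(-.128,0,.30)
o=manip.get_obs(); print(o['position'],Q,o['joint_pos'].round(2))
print('err',rel(Q,tool(82)),'down',rel(polar(47,.185),tool(80)))
w,dw=manip.camera('wrist'); save('w1.png',w)
E
```

```text
clock: 2.75
position: [0.4238, 0.0753, 0.3002]
ee_rot: [0.754, 0.653, 0.046, 0.052]
ft_force: [0.1, 0.8, 0.9]
grip_width: -0.0
grasp_force: 0.0
[0.4238045  0.07534044 0.30015894] [0.42318428 0.07837159 0.3       ] [-0.71 -0.27  0.32  1.95  0.16  1.32 -0.58]
err [0.06, -0.02, 0.0, 0.0, 0.0, -0.05] down [0.06, -0.25, 1.88, -0.25, 0.0, -0.05]
```

View pics/w1.png

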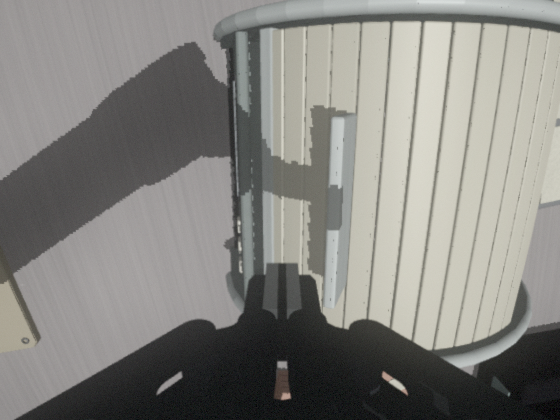

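The wrist view shows the fin at about (338,210), with the closed fingers at (283,280) on its front side. I refine the hood from this close depth image, then push.

```bash
python3 - <<'E'
from h import *
from scipy.optimize import least_squares
C=cal('wrist'); w,d=manip.camera('wrist')
m=np.zeros(d.shape,bool); m[:,225:]=True; m[255:,:360]=False
P=mask_pts(m,d,C); L=(P-O); x=L@a; y=L@n
Q=P[(abs(y)<.112)&(P[:,2]>.13)&(abs(x)<.15)]
f=lambda p:np.hypot((Q[:,:2]-O[:2])@[np.cos(p[0]),np.sin(p[0])]-p[1],Q[:,2]-.07-p[2])-.153
s=least_squares(f,[YAW,0,0],loss='cauchy',f_scale=.002); p=s.x
print('yaw',np.degrees(p[0]),'dx',p[1],'dz',p[2],'res',np.median(abs(s.fun)),len(Q))
x=x-p[1]; r=np.hypot(x,P[:,2]-.07-p[2]); 
k=(r>.168)&(r<.195)&(abs(y)<.09); ph=np.degrees(np.arctan2(P[:,2]-.07-p[2],-x))
print('fin ph',np.percentile(ph[k],[5,50,95]),'y',np.percentile(y[k],[1,99]),'r',r[k].max(),k.sum())
k=(r>.156)&(r<.17)&(abs(y)>.1)&(abs(y)<.14); print('rail y',[np.percentile(y[k&(y*s>0)],[2,98]).round(4) for s in(-1,1)])
for ph,psi,rr in((47,80,.185),(56,82,.184),(70,87,.18),(85,92,.178),(100,98,.178),(112,104,.178),(124,110,.178),(127,112,.178)):
    T=tool(psi); c=[polar(ph,rr)+.014*T[:,2]+s*.0145*T[:,1]-O-.07*Z for s in(-1,1)]
    print(ph,psi,rel(polar(ph,rr),T),'corner r',[np.hypot(v@a,v[2]).round(3) for v in c])
E
```

```text
yaw -8.28020160824026 dx 0.0050496242789756 dz 0.00031931130786990277 res 0.0005546741792008814 88531
fin ph [-24.37366851  60.34662958  61.53455973] y [-0.08401741  0.07229333] r 0.1897063440395623 3482
rail y [array([-0.1221, -0.1066]), array([0.1151, 0.1272])]
47 80 [-0.0, -0.23, 1.88, -0.25, -0.0, 0.0] corner r [np.float64(0.182), np.float64(0.165)]
56 82 [-0.0, 0.28, 1.6, -0.0, -0.0, 0.0] corner r [np.float64(0.179), np.float64(0.165)]
70 87 [-0.0, 1.15, 1.39, 0.62, -0.0, 0.0] corner r [np.float64(0.172), np.float64(0.163)]
85 92 [-0.0, 2.08, 1.36, 1.25, -0.0, 0.0] corner r [np.float64(0.167), np.float64(0.163)]
100 98 [-0.0, 3.0, 1.52, 2.0, -0.0, 0.0] corner r [np.float64(0.164), np.float64(0.165)]
112 104 [-0.0, 3.68, 1.83, 2.75, -0.0, 0.0] corner r [np.float64(0.163), np.float64(0.167)]
124 110 [-0.0, 4.28, 2.26, 3.5, -0.0, 0.0] corner r [np.float64(0.161), np.float64(0.169)]
127 112 [-0.0, 4.41, 2.39, 3.75, -0.0, 0.0] corner r [np.float64(0.161), np.float64(0.169)]
```

```bash
sed -i 's/^O=.*/O=np.array([.5554,.0632,0]); YAW=np.radians(-8.2)/' h.py
python3 -m pendant '[[0,-0.15,1,0,0,0,-1],[0,-0.15,1.88,-0.2,0,0,-1],[0,0.1,1.75,-0.1,0,0,-1],[0,0.38,1.6,0,0,0,-1],[0,0.65,1.52,0.2,0,0,-1],[0,0.95,1.45,0.4,0,0,-1],[0,1.25,1.39,0.62,0,0,-1],[0,1.55,1.37,0.8,0,0,-1],[0,1.85,1.35,1.0,0,0,-1],[0,2.18,1.36,1.25,0,0,-1]]'
python3 - <<'E'
from h import *
print(manip.get_obs()['joint_pos'].round(2))
for ph,psi,rr in((85,92,.178),(95,96,.178),(105,100,.178),(112,104,.178),(118,107,.178),(124,110,.178),(127,112,.178)):
    print(ph,psi,rel(polar(ph,rr),tool(psi)))
E
```

```text
clock: 4.1
position: [0.5389, 0.0638, 0.2471]
ee_rot: [0.752, 0.658, -0.013, -0.015]
ft_force: [-4.3, -1.7, 0.4]
grip_width: -0.001
grasp_force: 2.1
[-0.63  0.18  0.5   1.67 -0.1   1.35 -0.25]
85 92 [0.04, 0.02, -0.01, -0.03, 0.01, 0.07]
95 96 [0.03, 0.64, -0.03, 0.47, 0.01, 0.07]
105 100 [0.02, 1.25, 0.05, 0.97, 0.01, 0.07]
112 104 [0.02, 1.67, 0.18, 1.47, 0.01, 0.07]
118 107 [0.02, 2.01, 0.32, 1.85, 0.02, 0.07]
124 110 [0.01, 2.34, 0.5, 2.22, 0.02, 0.07]
127 112 [0.01, 2.5, 0.6, 2.47, 0.02, 0.07]
```

```bash

python3 -m pendant '[[0.03,0.3,-0.02,0.25,0,0,-1],[0.03,0.64,-0.03,0.47,0,0,-1],[0.03,0.95,0,0.72,0,0,-1],[0.02,1.25,0.05,0.97,0,0,-1],[0.02,1.46,0.11,1.2,0,0,-1],[0.02,1.67,0.18,1.47,0,0,-1],[0.02,1.84,0.25,1.66,0,0,-1],[0.02,2.01,0.32,1.85,0,0,-1],[0.02,2.15,0.39,2.0,0,0,-1],[0.02,2.22,0.43,2.1,0,0,-1]]'
cat >> h.py <<'E'
def finphi(cam='top'):
    C=cal(cam); w,d=manip.camera(cam); P=mask_pts(np.ones(d.shape,bool),d,C); L=P-O; x=L@a;y=L@n;r=np.hypot(x,P[:,2]-.07)
    k=(r>.168)&(r<.192)&(abs(y)<.075)&(P[:,2]>.1); ph=np.degrees(np.arctan2(P[k,2]-.07,-x[k]))
    return w,d,ph,P[k],y[k]
E
python3 - <<'E'
from h import *
o=manip.get_obs();print(o['joint_pos'].round(2)); 
for c in('side','top','wrist'):
    w,d,ph,_,_=finphi(c); print(c,np.histogram(ph,bins=range(60,160,5))); 
    if c=='wrist': save('w2.png',w)
for ph,psi,rr in((122,109,.178),(124,110,.178),(126,112,.178),(128,113,.178)): print(ph,psi,rel(polar(ph,rr),tool(psi)))
E
```

```text
clock: 5.35
position: [0.6486, 0.05, 0.221]
ee_rot: [0.742, 0.649, -0.108, -0.124]
ft_force: [-3.0, 0.5, 1.1]
grip_width: 0.0
grasp_force: 1.2
[-0.38  0.69  0.49  1.11 -0.33  1.74 -0.08]
side (array([ 0,  0,  0,  0,  0,  0,  0,  0,  0,  0,  0, 10, 27, 96,  0,  0,  0,
        0,  0]), array([ 60,  65,  70,  75,  80,  85,  90,  95, 100, 105, 110, 115, 120,
       125, 130, 135, 140, 145, 150, 155]))
top (array([ 0,  0,  0,  0,  0,  0,  0,  0,  0,  0,  0,  0, 12, 44,  0,  0,  0,
        0,  0]), array([ 60,  65,  70,  75,  80,  85,  90,  95, 100, 105, 110, 115, 120,
       125, 130, 135, 140, 145, 150, 155]))
wrist (array([   0,    0,    0,    0,    0,    0,    0,    0,    0,    0,    0,
        689, 1160, 6453,    0,    0,    0,    0,    0]), array([ 60,  65,  70,  75,  80,  85,  90,  95, 100, 105, 110, 115, 120,
       125, 130, 135, 140, 145, 150, 155]))
122 109 [0.02, -0.0, 0.02, 0.02, 0.02, 0.05]
124 110 [0.02, 0.12, 0.05, 0.15, 0.02, 0.05]
126 112 [0.02, 0.24, 0.08, 0.4, 0.02, 0.05]
128 113 [0.02, 0.36, 0.12, 0.52, 0.02, 0.05]
```

View pics/w2.png

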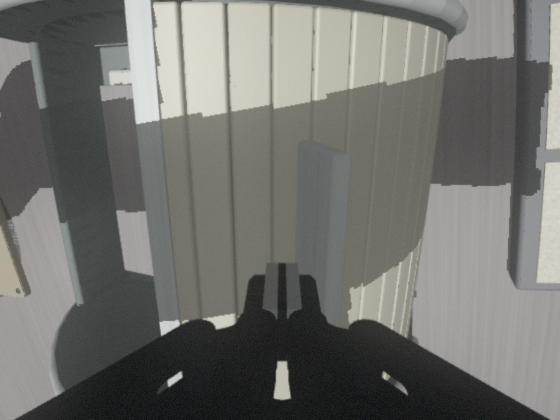

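The fin at (322,230) is nearly at the stop, and the interior is showing at (100,250). I push gently into the stop.

```bash

python3 -m pendant '[[0.02,0.06,0.03,0.1,0,0,-1],[0.02,0.12,0.05,0.15,0,0,-1],[0.02,0.16,0.06,0.15,0,0,-1],[0.02,0.2,0.07,0.2,0,0,-1],[0.02,0.24,0.08,0.2,0,0,-1],[0.02,0.28,0.09,0.2,0,0,-1],[0.02,0.32,0.1,0.2,0,0,-1],[0.02,0.36,0.11,0.2,0,0,-1],[0.02,0.38,0.12,0.2,0,0,-1],[0.02,0.38,0.12,0.2,0,0,-1]]'
python3 - <<'E'
from h import *
for c in('wrist',):
    w,d,ph,_,_=finphi(c); print(c,np.percentile(ph,[5,25,50,75,95]))
Q=polar(124,.27); print('out',rel(Q,tool(110)))
E
```

```text
clock: 6.75
position: [0.6578, 0.048, 0.2157]
ee_rot: [0.74, 0.646, -0.122, -0.141]
ft_force: [-51.2, 3.2, 40.7]
grip_width: -0.003
grasp_force: 32.9
wrist [122.06285787 128.8422575  129.07305662 129.84789998 130.97389454]
out [0.0, 0.31, -1.8, -0.18, 0.01, 0.05]
```

```bash

python3 -m pendant '[[0,-0.25,-0.1,0,0,0,-1],[0,-0.4,-0.2,0,0,0,-1],[0,-0.4,-1.2,0,0,0,-1],[0,-0.8,-2,-0.8,0,0,-1],[0,-1.6,-2,-1.6,0,0,0],[0,-2.2,-2,-2.4,0,0,1],[0,-2.2,-2,-2.6,0,0,1],[0,-2.2,-2,-2.6,0,0,1],[0,-2.2,-2,-2.6,0,0,1],[0,-2.2,-2,-2.6,0,0,1]]'
python3 - <<'E'
from h import *
w,d,ph,_,_=finphi('top'); print(np.percentile(ph,[5,50,95]))
o=manip.get_obs();print(o['joint_pos'].round(2))
print(rel(np.array([.425,-.311,.22]),down(-18.9)))
E
```

```text
clock: 8.05
position: [0.5981, 0.0558, 0.3416]
ee_rot: [0.754, 0.657, 0.001, 0.003]
ft_force: [-0.1, -0.2, 0.3]
grip_width: 0.997
grasp_force: 0.0
[126.50062841 128.92860151 131.05106731]
[-0.61  0.26  0.55  1.4  -0.13  1.52 -0.2 ]
[-7.74, -2.43, 2.43, 0.04, 0.01, 1.38]
```

```bash

python3 -m pendant '[[-0.9,-0.3,0,0,0,0.2,1],[-1.8,-0.6,0,0,0,0.4,1],[-2.8,-0.9,0,0,0,0.6,1],[-3.8,-1.2,0,0,0,0.8,1],[-4.8,-1.5,0.2,0,0,1,1],[-5.8,-1.8,0.8,0,0,1.2,1],[-6.8,-2.1,1.6,0,0,1.38,1],[-7.74,-2.43,2.2,0,0,1.38,1],[-7.74,-2.43,2.43,0,0,1.38,1],[-7.74,-2.43,2.43,0,0,1.38,1]]'
cat > brick.py <<'E'
from h import *
def brick(z,lo,hi,cen,rad=.12,name=None,cam='wrist'):
    C=cal(cam); w,d=manip.camera(cam)
    if name: save(name,w)
    P=mask_pts(np.ones(d.shape,bool),d,C)
    v,u=np.nonzero(d>0); col=w[v,u].astype(int)
    k=(P[:,2]>lo)&(P[:,2]<hi)&(np.hypot(*(P[:,:2]-cen).T)<rad)&(col[:,0]>110)&(col[:,0]>=col[:,2]+5)
    Q=P[k]; return Q,cv2.minAreaRect(Q[:,:2].astype(np.float32)),(u[k].min(),u[k].max(),v[k].min(),v[k].max())
E
python3 - <<'E'
from brick import *
o=manip.get_obs();print(o['joint_pos'].round(2))
Q,r,b=brick(.045,.035,.058,np.array([.425,-.311]),name='w3.png'); print(r,b,np.median(Q[:,2]),len(Q))
E
```

```text
clock: 9.35
position: [0.4249, -0.3107, 0.2197]
ee_rot: [0.814, 0.581, 0.002, 0.002]
ft_force: [0.2, -0.5, 0.0]
grip_width: 1.006
grasp_force: 0.0
[-0.23  0.15  0.85  1.8  -0.12  1.24  0.33]
((0.4228001534938812, -0.3126639127731323), (0.1298389881849289, 0.06389863044023514), 71.3632583618164) (np.int64(243), np.int64(318), np.int64(109), np.int64(255)) 0.04580502871960912 9271
```

View pics/w3.png

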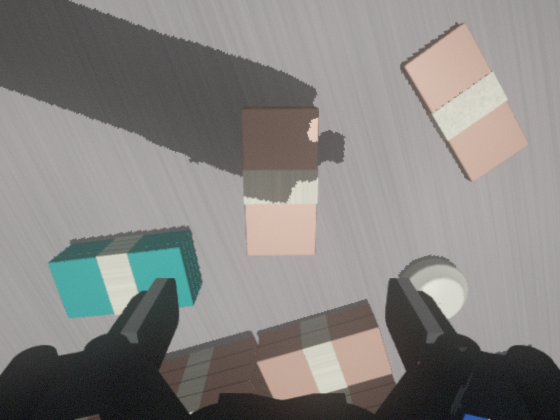

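Close crop confirms the thick salmon brick at (280,180). The thin packet is at (465,105), the teal brick at (130,275) and the moistener at (440,290). I'll descend and grasp.

```bash

python3 - <<'E'
from h import *
print(rel(np.array([.423,-.3123,.026]),down(-18.6)))
E
```

```text
[-0.06, -0.06, 3.89, 0.04, -0.0, -0.03]
```

```bash

python3 -m pendant '[[-0.06,-0.06,0.8,0,0,0,1],[-0.06,-0.06,1.7,0,0,0,1],[-0.06,-0.06,2.5,0,0,0,1],[-0.06,-0.06,3.2,0,0,0,1],[-0.06,-0.06,3.7,0,0,0,1],[-0.06,-0.06,3.88,0,0,0,1],[-0.06,-0.06,3.88,0,0,0,0.4],[-0.06,-0.06,3.88,0,0,0,-0.2],[-0.06,-0.06,3.88,0,0,0,-0.2],[-0.06,-0.06,3.88,0,0,0,-0.2]]' 60
python3 - <<'E'
from h import *
print(manip.get_obs()['joint_pos'].round(2)); p=hoodpt(-.055,0,0)
for z in(.30,.20,.137): print(z,rel(np.array([p[0],p[1],z]),down(-8.2)))
E
```

```text
clock: 10.65
position: [0.4235, -0.3131, 0.0276]
ee_rot: [0.813, 0.582, 0.003, 0.003]
ft_force: [0.2, 0.5, 8.3]
grip_width: 0.727
grasp_force: 67.3
[-0.08  0.44  0.74  1.97 -0.39  0.87  0.54]
0.3 [7.78, -0.97, -5.45, 0.06, -0.0, -1.33]
0.2 [7.78, -0.99, -3.45, 0.06, -0.0, -1.33]
0.137 [7.77, -1.0, -2.19, 0.06, -0.0, -1.33]
```

```bash

python3 -m pendant '[[0,0,-0.6,0,0,0,-0.2],[0,0,-1.5,0,0,0,-0.2],[0.1,0,-2.5,0,0,0,-0.2],[0.5,-0.05,-3.5,0,0,-0.1,-0.2],[1.2,-0.15,-4.4,0,0,-0.2,-0.2],[2.1,-0.3,-5.2,0,0,-0.4,-0.2],[3.1,-0.4,-5.45,0,0,-0.6,-0.2],[4.1,-0.5,-5.45,0,0,-0.8,-0.2],[5.1,-0.65,-5.45,0,0,-0.9,-0.2],[6.1,-0.8,-5.45,0,0,-1.1,-0.2]]'
python3 - <<'E'
from h import *
p=hoodpt(-.055,0,0)
for z in(.30,.20,.137): print(z,rel(np.array([p[0],p[1],z]),down(-8.2)))
E
```

```text
clock: 11.9
position: [0.4812, -0.0097, 0.2989]
ee_rot: [0.766, 0.642, 0.002, 0.002]
ft_force: [0.1, -0.0, -4.3]
grip_width: 0.726
grasp_force: 68.5
0.3 [1.66, 0.11, -0.02, 0.05, -0.0, -0.23]
0.2 [1.66, 0.09, 1.98, 0.05, -0.0, -0.23]
0.137 [1.66, 0.09, 3.24, 0.05, -0.0, -0.23]
```

```bash

python3 -m pendant '[[0.7,0.05,0,0,0,-0.1,-0.2],[1.3,0.1,0,0,0,-0.2,-0.2],[1.66,0.1,0,0,0,-0.23,-0.2],[1.66,0.1,0,0,0,-0.23,-0.2],[1.66,0.1,0,0,0,-0.23,-0.2],[1.66,0.1,0,0,0,-0.23,-0.2],[1.66,0.1,0,0,0,-0.23,-0.2],[1.66,0.1,0,0,0,-0.23,-0.2],[1.66,0.1,0,0,0,-0.23,-0.2],[1.66,0.1,0,0,0,-0.23,-0.2]]'
python3 - <<'E'
from h import *
for c in('wrist','side','top'):
    C=cal(c); w,d=manip.camera(c)
    if c=='wrist': save('w4.png',w)
    P=mask_pts(np.ones(d.shape,bool),d,C); L=P-O; x=L@a;y=L@n
    k=(abs(P[:,2]-.104)<.006)&(abs(x+.055)<.07)&(abs(y)<.1)
    if k.sum()>20: print(c,'pan x',np.percentile(x[k],[1,99]).round(4),'y',np.percentile(y[k],[1,99]).round(4),'z',np.median(P[k,2]).round(4),k.sum())
    # sill inner/top
    k=(abs(P[:,2]-.130)<.004)&(x<-.12)&(x>-.16)&(abs(y)<.1)
    if k.sum()>20: print(' sill x',np.percentile(x[k],[3,97]).round(4),np.median(P[k,2]))
    k=(P[:,2]>.15)&(abs(y)>.105)&(abs(y)<.135)&(abs(x)<.15)
    if k.sum()>20: print(' cheeks',[np.percentile(y[k&(y*s>0)],[2,98]).round(4) for s in(-1,1)])
    k=(P[:,2]>.26)&(P[:,2]<.33)&(abs(x+.055)<.05)&(abs(y)<.1)&(w.reshape(-1,3)[(d>0).ravel()][:,0].astype(int)>90)
    if k.sum()>20: print(' brick top?',np.percentile(x[k],[1,99]),np.percentile(y[k],[1,99]),np.median(P[k,2]))
print(rel(hoodpt(-.055,0,.137),down(-8.2)))
E
```

```text
clock: 13.15
position: [0.5009, 0.0698, 0.2988]
ee_rot: [0.756, 0.654, 0.002, 0.003]
ft_force: [0.1, -0.6, -4.7]
grip_width: 0.727
grasp_force: 68.5
wrist pan x [-0.1006 -0.0081] y [0.0483 0.0799] z 0.1046 4244
 sill x [-0.1438 -0.1347] 0.13043224394079106
 cheeks [array([-0.1211, -0.1067]), array([0.1066, 0.1227])]
 brick top? [-0.0892853  -0.02445387] [-0.03500452  0.06428568] 0.3168506551597291
side pan x [-0.098  -0.0179] y [-0.0244  0.0799] z 0.1026 559
 sill x [-0.1401 -0.1302] 0.12882754399082474
 cheeks [array([-0.1315, -0.1079]), array([0.1067, 0.1225])]
 brick top? [-0.09481816 -0.02061019] [-0.06830577  0.02096919] 0.3143268625426395
top pan x [-0.1    -0.0054] y [-0.0826 -0.0439] z 0.1044 196
 sill x [-0.1429 -0.1337] 0.1307190829526319
 cheeks [array([-0.1273, -0.1061]), array([0.1147, 0.1263])]
 brick top? [-0.08570049 -0.02223767] [-0.06447079 -0.037711  ] 0.31539046798716375
[0.02, -0.02, 3.24, 0.05, 0.0, -0.0]
```

View pics/w4.png

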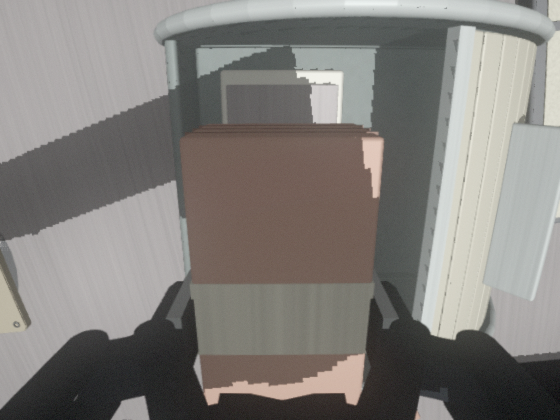

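The brick is held square over the pan: brick at (285,250), pan frame visible at (282,95), and the edges agree to about 1.5 mm. Lowering it now.

```bash

python3 -m pendant '[[0.02,0.01,0.5,0.05,0,0,-0.2],[0.02,0.01,1.1,0.05,0,0,-0.2],[0.02,0.01,1.7,0.05,0,0,-0.2],[0.02,0.01,2.3,0.05,0,0,-0.2],[0.02,0.01,2.8,0.05,0,0,-0.2],[0.02,0.01,3.1,0.05,0,0,-0.2],[0.02,0.01,3.2,0.05,0,0,-0.2],[0.02,0.01,3.26,0.05,0,0,-0.2],[0.02,0.01,3.28,0.05,0,0,-0.2],[0.02,0.01,3.28,0.05,0,0,-0.2]]'

```

```text
clock: 14.55
position: [0.5029, 0.0706, 0.1353]
ee_rot: [0.756, 0.654, 0.0, 0.0]
ft_force: [0.3, -0.0, -4.5]
grip_width: 0.723
grasp_force: 68.4
```

```bash

python3 -m pendant '[[0,0,0.01,0,0,0,-0.2],[0,0,0.02,0,0,0,-0.2],[0,0,0.03,0,0,0,-0.2],[0,0,0.04,0,0,0,-0.2],[0,0,0.05,0,0,0,-0.2],[0,0,0.06,0,0,0,-0.2],[0,0,0.07,0,0,0,-0.2],[0,0,0.075,0,0,0,-0.2],[0,0,0.08,0,0,0,-0.2],[0,0,0.08,0,0,0,-0.2]]'

```

```text
clock: 15.8
position: [0.5026, 0.0705, 0.1317]
ee_rot: [0.756, 0.654, -0.0, -0.0]
ft_force: [-7.9, -0.8, 10.0]
grip_width: 0.725
grasp_force: 70.4
```

```bash

python3 -m pendant '[[0,0,-0.015,0,0,0,0.4],[0,0,-0.015,0,0,0,0.48],[0,0,-0.015,0,0,0,0.55],[0,0,-0.015,0,0,0,0.65],[0,0,-0.015,0,0,0,0.8],[0,0,-0.015,0,0,0,1],[0,0,-0.015,0,0,0,1],[0,0,-0.2,0,0,0,1],[0,0,-0.6,0,0,0,1],[0,0,-1.2,0,0,0,1]]' 20
python3 -m pendant '[[0,0,-1,0,0,0,1],[0,0,-2,0,0,0,1],[0,-0.2,-3,0,0,0,1],[0,-0.4,-3.2,0,0,0,1],[0,-0.4,-3.2,0,0,0,1],[0,-0.4,-3.2,0,0,0,1],[0,-0.4,-3.2,0,0,0,0],[0,-0.4,-3.2,0,0,0,-1],[0,-0.4,-3.2,0,0,0,-1],[0,-0.4,-3.2,0,0,0,-1]]' 30
python3 - <<'E'
from brick import *
p=hoodpt(-.055,0,0)[:2]
for c in('wrist','side'):
    Q,r,b=brick(.149,.14,.158,p,rad=.1,cam=c,name='w5_'+c+'.png'); 
    L=np.c_[Q[:,:2],0*Q[:,0]]-O; print(c,r,len(Q),np.median(Q[:,2]),'x',np.percentile(L@a,[.5,99.5]),'y',np.percentile(L@n,[.5,99.5]))
    ce=np.r_[r[0],0]-O; print((ce@a+.055).round(4),(ce@n).round(4))
E
```

```text
clock: 17.05
position: [0.5023, 0.0704, 0.1916]
ee_rot: [0.756, 0.654, -0.001, -0.0]
ft_force: [0.1, 0.6, 0.3]
grip_width: 0.999
grasp_force: 0.0
clock: 18.3
position: [0.483, 0.0734, 0.3508]
ee_rot: [0.756, 0.654, -0.0, -0.0]
ft_force: [0.8, -0.2, -0.2]
grip_width: 0.142
grasp_force: 0.0
wrist ((0.5018599629402161, 0.07157639414072037), (0.1299651712179184, 0.06389687955379486), 81.59465026855469) 9322 0.14973034795285603 x [-0.08566713 -0.02302806] y [-0.06343587  0.06491714]
0.0008 0.0007
side ((0.5042160749435425, 0.07394293695688248), (0.12932734191417694, 0.06825434416532516), 81.79110717773438) 382 0.1479957658774751 x [-0.08303488 -0.01810576] y [-0.05901866  0.06379705]
0.0028 0.0033
```

View pics/w5_wrist.png

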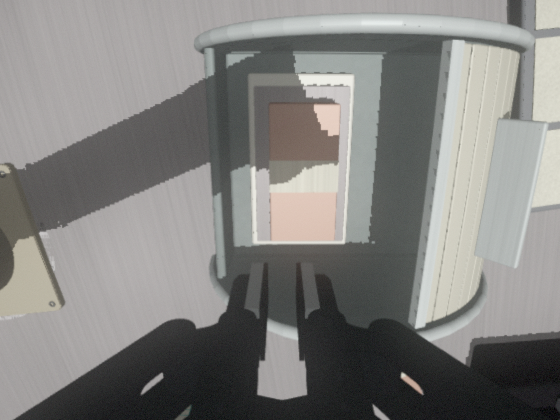

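The brick sits flat and centred at (305,172) on the pan, within about 1 mm. Next I plan the closing sweep.

```bash
cat > close.py <<'E'
from h import *
from scipy.optimize import fsolve
def solve(f,psi,gap,rmin=.161,w=.0145):
    T=tool(psi); c=O+.07*Z; ff=np.radians(f); e=np.sin(ff)*a+np.cos(ff)*Z; rad=-np.cos(ff)*a+np.sin(ff)*Z
    def g(p):
        P=polar(p[0],p[1]); k=[P+.014*T[:,2]+s*w*T[:,1] for s in(-1,1)]
        d1=(P-w*T[:,1]-(c+.188*rad+.004*e))@T[:,1]; d2=(k[0]-c)@e-.004
        return [max(d1,d2)-gap if gap>0 else max(d1,d2)-gap, min(np.hypot((v-c)@a,v[2]-.07) for v in k)-rmin]
    p=fsolve(g,[f+8,.18]); return p,polar(*p),T
E
python3 - <<'E'
from close import *
o=manip.get_obs(); print(o['position'],o['joint_pos'].round(2))
p,P,T=solve(130,115,.012); pre=P-.12*T[:,2]
print('pre',pre,rel(pre,T)); print('in',p,P,rel(P,T,(pre,T)))
for f,psi in((130,115),(122,113),(114,110),(106,107),(98,104),(90,100),(82,96),(74,91),(66,86),(58,81),(54,78),(50,76)):
    p,Q,T2=solve(f,psi,0); print(f,psi,p.round(3),rel(Q,T2,(P,T)))
E
```

```text
[0.48294876 0.0734334  0.35082863] [-0.74 -0.03  0.48  1.65  0.02  1.52 -0.4 ]
pre [0.73851407 0.03681286 0.29775529] [0.01, 5.16, 1.06, 3.12, 0.0, -0.01]
in [138.45517582   0.17942901] [0.68831837 0.04404617 0.18899836] [0.0, 0.0, 2.4, 0.0, 0.0, 0.0]
130 115 [134.614   0.179] [0.0, -0.23, -0.08, 0.0, 0.0, 0.0]
122 113 [127.206   0.178] [-0.0, -0.68, -0.18, -0.25, -0.0, -0.0]
114 110 [119.677   0.177] [-0.0, -1.14, -0.23, -0.62, -0.0, -0.0]
106 107 [111.97    0.176] [-0.0, -1.61, -0.22, -1.0, 0.0, -0.0]
98 104 [103.615   0.174] [-0.0, -2.12, -0.13, -1.37, -0.0, -0.0]
90 100 [95.359  0.176] [-0.0, -2.61, -0.02, -1.87, 0.0, -0.0]
82 96 [87.173  0.177] [-0.0, -3.08, 0.17, -2.37, -0.0, -0.0]
74 91 [79.073  0.177] [-0.0, -3.51, 0.42, -3.0, 0.0, -0.0]
66 86 [71.004  0.178] [-0.0, -3.9, 0.73, -3.62, 0.0, -0.0]
58 81 [62.963  0.179] [-0.0, -4.24, 1.1, -4.25, 0.0, -0.0]
54 78 [58.955  0.179] [-0.0, -4.39, 1.3, -4.62, 0.0, -0.0]
50 76 [54.948  0.179] [-0.0, -4.53, 1.5, -4.88, -0.0, -0.0]
```

```bash

python3 -m pendant '[[0,0.7,0,0.3,0,0,-1],[0,1.5,0,0.7,0,0,-1],[0,2.3,0,1.1,0,0,-1],[0,3.1,0,1.5,0,0,-1],[0,3.9,0.2,2,0,0,-1],[0,4.6,0.5,2.5,0,0,-1],[0,5.16,0.8,3.12,0,0,-1],[0,5.16,1.06,3.12,0,0,-1],[0,5.16,1.06,3.12,0,0,-1],[0,5.16,1.06,3.12,0,0,-1]]' 30
python3 - <<'E'
from close import *
print(manip.get_obs()['joint_pos'].round(2))
p,P,T=solve(130,115,.014); print(rel(P,T))
E
```

```text
clock: 19.65
position: [0.7155, 0.0375, 0.2816]
ee_rot: [0.741, 0.641, -0.126, -0.153]
ft_force: [0.6, -0.3, 0.8]
grip_width: 0.0
grasp_force: 0.0
[-0.12  0.91  0.16  0.57 -0.22  2.06 -0.21]
[0.03, 0.24, 1.94, 0.27, -0.06, 0.0]
```

```bash

python3 - <<'E'
from close import *
for psi in (105,109):
  p,P,T=solve(130,psi,.012); print(psi,p,P,'in',rel(P,T),'pre',rel(P-.06*T[:,2],T))
E
```

```text
105 [137.39189945   0.1805195 ] [0.68690425 0.04424995 0.1922081 ] in [0.04, 0.16, 1.88, -0.98, -0.06, -0.0] pre [0.05, -0.01, 0.69, -0.98, -0.06, -0.0]
109 [137.82284235   0.18014596] [0.6875363  0.04415887 0.19095454] in [0.04, 0.18, 1.89, -0.48, -0.06, -0.0] pre [0.05, 0.1, 0.7, -0.48, -0.06, -0.0]
```

```bash

python3 -m pendant '[[0.04,0.1,0,-0.75,0,0,-1],[0.04,0.1,0,-0.75,0,0,-1],[0.04,0.1,0.2,-0.75,0,0,-1],[0.04,0.1,0.4,-0.75,0,0,-1],[0.04,0.1,0.4,-0.75,0,0,-1],[0.04,0.1,0.4,-0.75,0,0,-1],[0.04,0.1,0.4,-0.75,0,0,-1],[0.04,0.1,0.4,-0.75,0,0,-1],[0.04,0.1,0.4,-0.75,0,0,-1],[0.04,0.1,0.4,-0.75,0,0,-1]]' 30
python3 - <<'E'
from close import *
print(manip.get_obs()['joint_pos'].round(2))
p,P,T=solve(130,107,.012); print(P,rel(P,T),rel(P-.06*T[:,2],T))
E
```

```text
clock: 20.9
position: [0.7126, 0.0395, 0.2599]
ee_rot: [0.749, 0.646, -0.094, -0.114]
ft_force: [-0.2, 0.3, -0.0]
grip_width: -0.002
grasp_force: 0.0
[-0.16  0.79  0.17  0.8  -0.18  1.85 -0.19]
[0.6872311  0.04420285 0.19158689] [0.01, -0.09, 1.46, 0.01, -0.06, -0.01] [0.02, -0.09, 0.26, 0.01, -0.06, -0.01]
```

```bash

python3 -m pendant '[[0,-0.05,0.3,0,0,0,-1],[0,-0.05,0.6,0,0,0,-1],[0,-0.05,0.9,0,0,0,-1],[0,-0.07,1.2,0,0,0,-1],[0,-0.09,1.4,0,0,0,-1],[0,-0.09,1.46,0,0,0,-1],[0,-0.09,1.46,0,0,0,-1],[0,-0.09,1.46,0,0,0,-1],[0,-0.09,1.46,0,0,0,-1],[0,-0.09,1.46,0,0,0,-1]]' 30
python3 - <<'E'
from close import *
print(manip.get_obs()['joint_pos'].round(2))
for f,psi in((130,107),(126,107),(120,107),(114,106),(106,105),(98,103),(90,100),(82,96),(74,91),(66,86),(58,81),(54,78),(50,76)):
    p,Q,T2=solve(f,psi,0); print(f,psi,p.round(3),rel(Q,T2))
E
```

```text
clock: 22.15
position: [0.6881, 0.0435, 0.1916]
ee_rot: [0.749, 0.646, -0.093, -0.113]
ft_force: [4.9, 0.4, -0.8]
grip_width: 0.001
grasp_force: 2.6
[-0.18  0.73  0.16  1.03 -0.17  1.68 -0.19]
130 107 [133.786   0.18 ] [0.01, -0.23, -0.1, 0.02, -0.06, -0.01]
126 107 [130.204   0.179] [0.01, -0.44, -0.19, 0.02, -0.06, -0.01]
120 107 [124.814   0.178] [0.01, -0.76, -0.29, 0.02, -0.06, -0.01]
114 106 [119.302   0.178] [0.01, -1.1, -0.36, -0.1, -0.06, -0.02]
106 105 [111.948   0.176] [0.01, -1.55, -0.4, -0.23, -0.06, -0.02]
98 103 [103.689   0.175] [0.01, -2.05, -0.38, -0.48, -0.06, -0.02]
90 100 [95.359  0.176] [0.01, -2.56, -0.34, -0.85, -0.06, -0.02]
82 96 [87.173  0.177] [0.01, -3.05, -0.22, -1.35, -0.06, -0.02]
74 91 [79.073  0.177] [0.0, -3.52, -0.03, -1.98, -0.06, -0.02]
66 86 [71.004  0.178] [0.0, -3.95, 0.22, -2.6, -0.05, -0.03]
58 81 [62.963  0.179] [-0.0, -4.34, 0.53, -3.23, -0.05, -0.03]
54 78 [58.955  0.179] [-0.0, -4.51, 0.71, -3.6, -0.05, -0.03]
50 76 [54.948  0.179] [-0.01, -4.68, 0.89, -3.85, -0.05, -0.03]
```

```bash

python3 -m pendant '[[0,-0.23,-0.12,0,0,0,-1],[0,-0.44,-0.2,0,0,0,-1],[0,-0.76,-0.29,0,0,0,-1],[0,-1.1,-0.36,-0.1,0,0,-1],[0,-1.32,-0.38,-0.17,0,0,-1],[0,-1.55,-0.4,-0.23,0,0,-1],[0,-1.8,-0.4,-0.35,0,0,-1],[0,-2.05,-0.39,-0.48,0,0,-1],[0,-2.3,-0.37,-0.66,0,0,-1],[0,-2.56,-0.34,-0.85,0,0,-1]]' 30
python3 - <<'E'
from close import *
print(manip.get_obs()['joint_pos'].round(2))
w,d,ph,_,_=finphi('side'); print(np.percentile(ph,[5,50,95]))
for f,psi in((90,100),(82,96),(74,91),(66,86),(60,83),(58,81),(54,78),(50,76)):
    p,Q,T2=solve(f,psi,0); print(f,psi,p.round(3),rel(Q,T2))
E
```

```text
clock: 23.4
position: [0.5709, 0.0604, 0.2451]
ee_rot: [0.754, 0.651, -0.054, -0.068]
ft_force: [4.9, -0.6, -3.9]
grip_width: -0.001
grasp_force: 2.6
[-0.26  0.34  0.14  1.47 -0.1   1.51 -0.26]
[89.11223012 91.27560013 99.88182559]
90 100 [95.359  0.176] [0.0, 0.04, 0.02, 0.0, -0.06, -0.02]
82 96 [87.173  0.177] [0.0, -0.46, 0.07, -0.5, -0.06, -0.02]
74 91 [79.073  0.177] [0.0, -0.94, 0.21, -1.12, -0.06, -0.02]
66 86 [71.004  0.178] [-0.0, -1.4, 0.41, -1.75, -0.06, -0.02]
60 83 [64.963  0.179] [-0.0, -1.72, 0.59, -2.12, -0.06, -0.02]
58 81 [62.963  0.179] [-0.01, -1.82, 0.67, -2.37, -0.06, -0.03]
54 78 [58.955  0.179] [-0.01, -2.02, 0.82, -2.75, -0.06, -0.03]
50 76 [54.948  0.179] [-0.01, -2.21, 0.99, -3.0, -0.06, -0.03]
```

```bash

python3 -m pendant '[[0,-0.23,0.04,-0.25,0,0,-1],[0,-0.46,0.07,-0.5,0,0,-1],[0,-0.7,0.13,-0.8,0,0,-1],[0,-0.94,0.21,-1.12,0,0,-1],[0,-1.17,0.3,-1.43,0,0,-1],[0,-1.4,0.41,-1.75,0,0,-1],[0,-1.57,0.5,-1.94,0,0,-1],[0,-1.72,0.59,-2.12,0,0,-1],[0,-1.82,0.67,-2.37,0,0,-1],[0,-1.92,0.74,-2.5,0,0,-1]]' 30
python3 - <<'E'
from close import *
print(manip.get_obs()['joint_pos'].round(2))
for c in('side','wrist'):
    w,d,ph,_,_=finphi(c); print(np.percentile(ph,[5,50,95]))
for f,psi in((56,79),(54,78),(52,77),(50,76),(48,75)):
    p,Q,T2=solve(f,psi,0); print(f,psi,p.round(3),rel(Q,T2))
E
```

```text
clock: 24.7
position: [0.4712, 0.0754, 0.2261]
ee_rot: [0.755, 0.65, 0.06, 0.063]
ft_force: [3.8, -1.2, -0.2]
grip_width: -0.002
grasp_force: 1.7
[-0.36 -0.1   0.06  1.99  0.08  1.09 -0.49]
[55.82944542 57.99394719 66.68298114]
[54.69742791 56.52979232 64.15287384]
56 79 [60.963  0.179] [-0.0, -0.01, -0.01, -0.14, -0.05, -0.04]
54 78 [58.955  0.179] [-0.0, -0.13, 0.03, -0.27, -0.05, -0.04]
52 77 [56.95   0.179] [-0.01, -0.25, 0.07, -0.39, -0.05, -0.04]
50 76 [54.948  0.179] [-0.01, -0.37, 0.12, -0.52, -0.04, -0.04]
48 75 [52.947  0.179] [-0.01, -0.48, 0.17, -0.64, -0.04, -0.04]
```

```bash

python3 -m pendant '[[0,-0.07,0.01,-0.1,0,0,-1],[0,-0.13,0.03,-0.2,0,0,-1],[0,-0.19,0.05,-0.3,0,0,-1],[0,-0.25,0.07,-0.39,0,0,-1],[0,-0.31,0.09,-0.45,0,0,-1],[0,-0.35,0.11,-0.5,0,0,-1],[0,-0.38,0.12,-0.5,0,0,-1],[0,-0.4,0.13,-0.5,0,0,-1],[0,-0.4,0.13,-0.5,0,0,-1],[0,-0.4,0.13,-0.5,0,0,-1]]' 30
python3 - <<'E'
from close import *
for c in('wrist',):
    w,d,ph,_,_=finphi(c); print(np.percentile(ph,[5,25,50,75,95]))
E
```

```text
clock: 26.05
position: [0.4559, 0.0779, 0.2182]
ee_rot: [0.752, 0.647, 0.085, 0.091]
ft_force: [15.6, -3.7, 4.1]
grip_width: -0.002
grasp_force: 7.7
[49.69194159 50.91817145 51.51279942 51.74906986 58.81291805]
```

```bash

python3 -m pendant '[[0,-0.02,0.01,0,0,0,-1],[0,-0.04,0.02,0,0,0,-1],[0,-0.06,0.02,0,0,0,-1],[0,-0.08,0.03,0,0,0,-1],[0,-0.1,0.03,0,0,0,-1],[0,-0.12,0.04,0,0,0,-1],[0,-0.12,0.04,0,0,0,-1],[0,-0.12,0.04,0,0,0,-1],[0,-0.12,0.04,0,0,0,-1],[0,-0.12,0.04,0,0,0,-1]]' 30
python3 - <<'E'
from close import *
w,d,ph,_,_=finphi('wrist'); print(np.percentile(ph,[5,25,50,75,95]))
save('w6.png',w)
E
```

```text
clock: 27.35
position: [0.4553, 0.0781, 0.2182]
ee_rot: [0.752, 0.646, 0.09, 0.095]
ft_force: [36.2, -9.6, 6.3]
grip_width: 0.002
grasp_force: 16.4
[49.63346417 50.86620148 51.49874789 51.72401376 58.60439672]
```

View pics/w6.png

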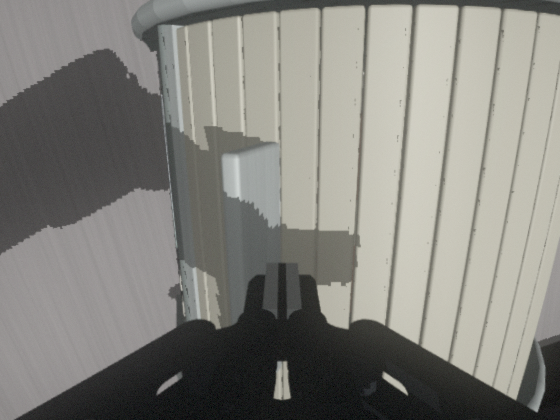

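The fin at (250,220) hasn't moved although the force rose to 37 N, so the cover is on its shut stop and the leading edge sits at the sill (180,150). Now I back off.

```bash

python3 -m pendant '[[0,0.15,-0.1,0,0,0,-1],[0,0.3,-0.2,0,0,0,-1],[0,0.3,-0.6,0,0,0,-1],[0,0.3,-1.2,0,0,0,-1],[0,0.3,-1.9,0,0,0,-1],[0,0.3,-2.4,0,0,0,-1],[0,0.3,-2.4,0,0,0,-1],[0,0.3,-2.4,0,0,0,-1],[0,0.3,-2.4,0,0,0,-1],[0,0.3,-2.4,0,0,0,-1]]' 30
python3 - <<'E'
from close import *
for c in('wrist','side'):
    w,d,ph,_,_=finphi(c); print(np.percentile(ph,[5,25,50,75,95]))
    save('f_'+c+'.png',w)
o=manip.get_obs(); print(o['position'],o['ft_force'])
E
```

```text
clock: 28.65
position: [0.4332, 0.0803, 0.3316]
ee_rot: [0.752, 0.648, 0.081, 0.089]
ft_force: [-0.6, -0.1, -0.2]
grip_width: 0.004
grasp_force: 0.0
[49.5204346  50.67957054 51.37604502 51.51480398 51.65138364]
[49.66725342 51.09505147 51.80287927 52.38409684 53.11366448]
[0.43325126 0.08035391 0.33192146] [-0.76888968  0.02249512  0.32457298]
```

View pics/f_side.png

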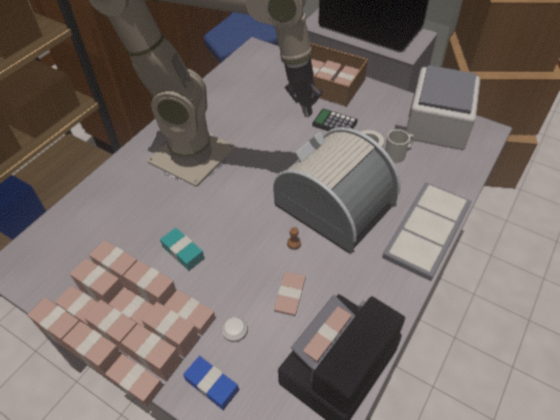

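The side view shows the cover shut, with the fin at (312,148). The bystanders have not moved, and the arm is clear.

```bash
python3 -c "
from workcell import manip
print(manip.hand_in())"
```

```text
the job is handed in; nothing more can be done
None
```

The job is handed in at about 29 s: I rolled the cover open to its stop, set the thick brick on the pan centred to about 1 mm and released it, then rolled the cover shut to its stop; the other loose things look unmoved in the last side view.

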